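# Hold a sample tube pressed in the touch mixer

### The arm

A 6-joint arm with a two-finger parallel gripper is mounted at the origin on a cart in front of the work surface, level with it; the furniture and walls round the work are solid. World frame = base frame: x ahead of the robot, y to its left, z up, the work surface at z = 0. Lengths are in m, angles in rad, forces in N, time in s.
With the tool pointing down it reaches from about 0.225 to 0.875 m from the base axis. Payload 3.4 kg.
Tool frame: the origin (TCP) lies at the very end of the fingers, on their centre line; the grasp point (between the pads) lies 19 mm behind it; z points along the fingers, y is the line along which they close (so a half turn about z gives the same grasp; the last joint's range is limited). The gripper opens to 85 mm and grips with 20 to 120 N. Pads are 22 mm wide; open, the fingers measure 114 mm over their backs; the gripper's body (76 mm by 85 mm) begins 54 mm behind the grasp point. The pads swing forward as they close: fully open they stand 13 mm farther back than shut.
Start: joints at [1.017, 0.276, 1.505, -0, 1.361, -0.121], TCP at [0.241, 0.522, 0.231] pointing down, gripper open.
Joint ranges: [-2.89, 2.89], [-0.75, 2.08], [0.22, 2.7], [-1.18, 4.32], [0.11, 2.71], [-2.7, 2.7]. Speed limits (rad/s): [2.57, 2.57, 3.14, 3.14, 3.14, 3.14].

### API

Orientations are given as a unit quaternion [x, y, z, w].
In Python, from station import read_state, capture, camera_model, hand_in, cut_out, landmark_of gives the robot as it stands.
- The arm moves only by the tool send_rows, never from a script. Its argument "moves" is a list of rows, each a list of 7 numbers: the finger opening in mm, from 0 to 85.4, then the shift along the tool's x, y, z in mm, then the turn, a rotation vector about the tool's x, y, z in rad. A call has 1 to 12 rows; each row is the pose to reach, as a shift and turn from the pose commanded when the call began, along the tool's axes at that moment; what a row does not reach only later rows make up. A row lasts 1/12 s, in which the tool goes at most 41.7 mm and 7.16 degrees, less where a joint would pass 70% of its speed; a pose out of reach is approached as far as the arm can. A call with a gripper value outside its range is refused whole. The fingers move at their own pace and stop on an object; "grip_force" is the grip in N (left out, the last holds). Time passes only in rows, so rows that repeat a pose let the fingers close. It gives the time, the measured TCP pose, the force, the opening and the grip force at its end, in the units of the state.
- read_state(): the state, without advancing time (a new reading comes with each control period).
- capture(name): name is "scene" or "top" or "wrist"; returns (picture, depth): 400x640x3 uint8, blue, green, red; 400x640 float32, m along the optical axis (not along the pixel's ray), 0 where there is no reading.
- camera_model(name): a dict with "fx", "fy", "cx", "cy" (pixels), "rvec" (rotation vector, rad) and "tvec" (3), from world to camera coordinates, as OpenCV has them. Camera axes: x right, y down, z forward; pixel columns grow to the right and rows downward; lengths in m; the calibration is good to about 2 mm. A picture is of the moment at which its call begins: read the wrist's pose just before it. camera_model takes no time and is no camera call; for the wrist camera it gives the pose at the moment of the call.
- hand_in(): hands the job in; it is judged then, once.
Trained networks look in the newest picture that a camera, given by its name, has taken for a name from the list of things; names that differ only in an ending like _2 or _b are one class to them, and where a whole thing is asked for, a point or a joint stands for the part that bears it (a point fixed in the world has none). Each returns a list of dicts, best first, with "score" (0 to 1); they miss things now and then, are a little off and sometimes report something else, mostly with a low value. They report only what shows in the picture. A call takes as long as a camera call.
- cut_out(label, camera): "mask" (400x640 bool, what is visible of it) and "bbox" ([left, top, right, bottom] in pixels, round what is visible of it).
- landmark_of(label, camera): "xy" ([column, row] in pixels: a listed point, or the origin of a listed thing).
The state is a dict: "time_s": time; "joint_pos": joint angles; "joint_vel": joint speeds; "effort": joint torques, N m; "tool_pos": TCP position; "eef_rot": TCP orientation; "wrist_force": force on the tool from outside, world axes, zero at the start; "moment": the same for the moment, N m; "grip_width": opening from 0.0 (shut) to 1.0 (fully open); "finger_force": force on a finger pad.
Only numpy, scipy, OpenCV 4.12 (cv2) and the standard library are available. Lean on these libraries where they do the work, as an engineer would, in place of code of your own. Each camera call takes 0.05 s, during which the arm holds its last target. There are 200 camera calls.

### The job

Arm the touch mixer by swinging its red-knobbed lever all the way over to the back, then take the red-capped sample tube out of the rack, stand it upright in the mixer's black spring cup and press the cup down with it by about 6 mm, so that the top of the steel collar lies within the white band on the cup's stem. Keep it pressed like that for at least two seconds and finish while still gripping the tube and holding the cup down there; never push the cup to its stop, press it with the tube alone, and leave the other tubes, the beaker and the petri dish where they are.

Things in the scene. Friction and masses are not known exactly. Their poses are not given: they have to be found in the camera images.
- mixer: touch mixer (vortex mixer), white housing 90 x 150 mm (its x, y), fixed to the bench; origin at the centre of its underside, x to its back, y to its left, z up. Grey deck on top 60 mm up. The cup's axis stands at x 0, y +35 mm; the lever's pivot at x 0, y -40 mm, 65 mm up, between two cheeks that rise 11 mm above the deck.
- mixer_cup (a joint): travel of the spring cup in m: 0 at rest (up), 0.014 at its lower stop. The spring needs 3 N to start and 1 N more per mm, so 9 N at 6 mm. A white band runs round the black stem from 4 to 8 mm above the top of the steel collar (66 mm above the bench) when the cup is up, and sinks into the collar as the cup goes down.
- cup_floor (a point): centre of the floor inside the black cup, on which the tube's foot stands; 91 mm above the bench when the cup is up. The cup is an open round funnel, 42 mm wide outside at its rim, which lies 17 mm above the floor; inside about 34 mm wide at the rim and 20 mm at the floor.
- mixer_lever (a joint): angle of the arming lever in rad: 0 = leaning to the mixer's front (-x), 1.0 = fully over to its back (+x), armed. It turns about the mixer's y axis, needs about 1.5 N at the knob and stays where it is left; it starts between 0 and 0.15.
- lever_knob (a point): centre of the red ball (18 mm across) on the end of the thin steel lever, 40 mm from the pivot; about 100 mm above the bench.
- red_tube: the red-capped sample tube as a solid (grasp data at its centre point): upright, 83 mm tall, stem 13 mm across, cap 16 mm across and 13 mm high at the top; about 12 g; origin at the centre of its foot, z along the tube to the cap.
- red_tube_center (a point): centre of the red-capped tube, 41.5 mm above its foot; z along the tube to the cap. The tubes stand loosely in the rack (up to 2 mm play, a few degrees of lean) with their feet 4 mm above the bench, so that the top 29 mm stands clear of the rack.
- red_tube_foot (a point): centre of the red-capped tube's lower end.
- rack: orange open tube rack, 49 x 141 x 58 mm (its x, y, z), fixed to the bench; origin at the centre of its underside. Two rows of 17 mm holes along its y, rows at x -10.5 and +10.5 mm. The three tubes stand at (-10.5, -53.5), (+10.5, -10.5) and (-10.5, +32.5) mm, in any order. Behind the work a riser shelf spans the bench, its front edge 0.61 m ahead of the robot's base axis and 0.415 to 0.442 m up: keep the wrist in front of it when crossing from side to side.
- blue_tube_center (a point): centre of the blue-capped tube in the rack, same size as the red one; stays there.
- green_tube_center (a point): centre of the green-capped tube in the rack, same size; stays there.
- beaker_center (a point): centre of the white plastic beaker, 75 mm across, 92 mm tall, standing between mixer and rack; stays there.
- dish_center (a point): centre of the red petri dish, 56 mm across, 14 mm tall; stays there.

How it is judged:
On the way, in this order (a step that is already met when the one before it is completed fails the run):
1. the lever is swung fully over to the back (value of joint mixer_lever above 0.85 rad), for 0.1 s.
2. the red-capped tube is lifted clear of the rack (height (world z) of red_tube_foot above 0.062 m and contact force between the fingers and red_tube above 0.5 N), for 0.1 s.
3. the tube, upright in the cup, holds it pressed 4 to 8 mm for 2 s (value of joint mixer_cup between 0.004 and 0.008 m and horizontal distance between red_tube_foot and cup_floor below 0.006 m and angle between red_tube_center's own z axis and vertical below 0.2 rad and contact force between red_tube and mixer_cup above 3 N and contact force between the fingers and red_tube above 2 N and contact force between the arm and mixer_cup below 0.5 N and value of joint mixer_lever above 0.85 rad), for 2 s.
At the end, for the whole second after the job is handed in: The lever is over (above 0.85 rad), the gripper still holds the red-capped tube upright (within 0.2 rad) with its foot in the cup (within 6 mm of the axis), pushes the cup down with it by 4 to 8 mm, and the arm itself does not touch the cup (all of step 3); the arm keeps its last pose, push and grip.
It fails at once if the cup is pushed to its lower stop (beyond 12.5 mm) (value of joint mixer_cup above 0.0125 m).
It fails at once if another tube is moved by more than 20 mm (distance of any of blue_tube_center, green_tube_center from where it was at the start of the episode above 0.02 m).
It fails at once if the beaker or the petri dish is moved by more than 20 mm (distance of any of beaker_center, dish_center from where it was at the start of the episode above 0.02 m).
It also fails if it takes over 64 s, if anything falls off the work surface, if the arm or the gripper's body presses on something with over 40 N, if the wrist force passes 120 N, or if a joint passes its speed limit or range.

## Working session

There is one attempt and no reset: what is moved stays moved. The work goes in short steps, Python scripts to look and compute and a tool call to move; the robot and the scene stay as the last step left them, time stands still between calls to the robot, and variables do not carry over. Pictures are saved under pics/ and viewed, at most 10 in all, crops included, and the job is handed in when it is done.

Besides the shell and the picture viewer there is one more tool, called after ">>>" as name(argument=value, ...), one argument or row to a line, values as JSON. send_rows: Moves the arm, as the interface text tells. Its arguments: {"type":"object","properties":{"moves":{"type":"array","items":{"type":"array","items":{"type":"number"}}},"grip_force":{"type":"number"}},"required":["moves"]}

```bash
ls; mkdir -p pics
cat > h.py <<'E'
import numpy as np, cv2
from scipy.spatial.transform import Rotation as R
from station import *
def cam(n):
    m=camera_model(n); K=np.array([[m['fx'],0,m['cx']],[0,m['fy'],m['cy']],[0,0,1.]])
    return K,R.from_rotvec(np.ravel(m['rvec'])).as_matrix(),np.ravel(m['tvec'])
def ray(n,uv,z):  # world point on pixel ray at height z
    K,Rm,t=cam(n); d=Rm.T@np.linalg.inv(K)@[uv[0],uv[1],1]; o=-Rm.T@t
    return o+d*(z-o[2])/d[2]
def cloud(n,depth,mask):
    K,Rm,t=cam(n); v,u=np.nonzero(mask&(depth>0)); z=depth[v,u]
    p=(np.linalg.inv(K)@np.c_[u,v,np.ones(len(u))].T)*z
    return (Rm.T@(p-t[:,None])).T
def proj(n,p):
    K,Rm,t=cam(n); q=K@(Rm@np.array(p)+t); return q[:2]/q[2]
def delta(p,yaw=None):
    s=read_state(); Rt=R.from_quat(s['eef_rot']); 
    return (Rt.inv().apply(np.array(p)-s['tool_pos'])*1000).round(1)
E
python3 - <<'E'
from h import *
s=read_state(); print({k:np.round(v,3) for k,v in s.items()})
print(R.from_quat(s['eef_rot']).as_matrix().round(3))
ims=[]
for c in ['scene','top']:
    im,d=capture(c); np.save(c+'_d.npy',d); cv2.imwrite(f'{c}.png',im); cv2.imwrite(f'pics/{c}0.png',im)
    for l in ['mixer','cup_floor','lever_knob','red_tube_center','red_tube','rack','blue_tube_center','green_tube_center','beaker_center','dish_center']:
        r=landmark_of(l,c)
        print(c,l,[(np.round(x['xy'],1).tolist(),round(x['score'],2)) for x in r[:2]])
E
```

```text
pics
{'time_s': np.float64(0.0), 'joint_pos': array([ 1.017,  0.277,  1.506, -0.   ,  1.361, -0.121]), 'joint_vel': array([ 0.   ,  0.002, -0.001,  0.001,  0.   , -0.   ]), 'effort': array([ 1.0000e-03, -4.1678e+01, -2.4580e+01, -0.0000e+00,  1.1000e-02,
       -0.0000e+00]), 'tool_pos': array([0.241, 0.522, 0.23 ]), 'eef_rot': array([ 0.215,  0.977, -0.001, -0.   ]), 'wrist_force': array([-0.056, -0.168, -0.69 ]), 'moment': array([-0.024,  0.032,  0.007]), 'finger_force': np.float64(0.0), 'grip_width': np.float64(1.001)}
[[-0.908  0.419 -0.001]
 [ 0.419  0.908 -0.002]
 [ 0.    -0.002 -1.   ]]
scene mixer [([344.7, 196.5], 0.92)]
scene cup_floor [([335.6, 171.4], 0.51)]
scene lever_knob []
scene red_tube_center [([201.3, 260.4], 0.41)]
scene red_tube [([201.7, 271.1], 0.58)]
scene rack [([203.3, 279.3], 0.76)]
scene blue_tube_center [([188.2, 273.9], 0.67)]
scene green_tube_center [([221.1, 251.8], 0.66)]
scene beaker_center [([297.0, 214.0], 0.58)]
scene dish_center [([407.6, 179.6], 0.56), ([202.5, 274.0], 0.5)]
top mixer [([354.6, 197.1], 0.6)]
top cup_floor [([352.7, 191.4], 0.44)]
top lever_knob [([370.1, 199.6], 0.56)]
top red_tube_center [([209.8, 198.1], 0.42)]
top red_tube [([211.3, 196.8], 0.46)]
top rack [([208.9, 200.3], 0.82), ([209.0, 195.3], 0.73)]
top blue_tube_center [([197.1, 202.5], 0.59)]
top green_tube_center [([221.6, 200.0], 0.56)]
top beaker_center [([294.3, 201.6], 0.78)]
top dish_center [([422.9, 216.2], 0.73)]
```

Run:
```python
from h import *
im=cv2.imread('scene.png'); t=cv2.imread('top.png')
a=cv2.resize(im[130:320,150:450],(800,507),interpolation=cv2.INTER_CUBIC); cv2.imwrite('pics/a.png',a)
b=cv2.resize(t[140:260,170:450],None,fx=2.85,fy=2.85,interpolation=cv2.INTER_CUBIC); cv2.imwrite('pics/b.png',b)
for l,uv,z in [('mixer',(354.6,197.1),0),('cup',(352.7,191.4),.091),('knob',(370.1,199.6),.1),('red',(209.8,198.1),.0455),('blue',(197.1,202.5),.0455),('green',(221.6,200),.0455),('rack',(208.9,200.3),0),('beaker',(294.3,201.6),.046),('dish',(422.9,216.2),.007)]: print(l,ray('top',uv,z).round(4))
for l,uv,z in [('mixer',(344.7,196.5),0),('cup',(335.6,171.4),.091),('red',(201.3,260.4),.0455),('blue',(188.2,273.9),.0455),('green',(221.1,251.8),.0455),('rack',(203.3,279.3),0),('beaker',(297,214),.046),('dish',(407.6,179.6),.007)]: print('s',l,ray('scene',uv,z).round(4))
for c in ['scene','top']:
  K,Rm,tt=cam(c); print(c,(-Rm.T@tt).round(3),Rm[2].round(2),K[0,0])
```

```text
mixer [ 0.4897 -0.2444  0.    ]
cup [ 0.4999 -0.2298  0.091 ]
knob [ 0.4723 -0.2884  0.1   ]
red [0.4705 0.2648 0.0455]
blue [0.4541 0.3083 0.0455]
green [0.4647 0.2235 0.0455]
rack [0.4666 0.2779 0.    ]
beaker [ 0.4646 -0.0301  0.046 ]
dish [ 0.4258 -0.4889  0.007 ]
s mixer [ 0.5014 -0.262   0.    ]
s cup [ 0.5266 -0.2432  0.091 ]
s red [0.4701 0.2647 0.0455]
s blue [0.4463 0.3095 0.0455]
s green [0.4668 0.2128 0.0455]
s rack [0.4566 0.2748 0.    ]
s beaker [ 0.4708 -0.0345  0.046 ]
s dish [ 0.4231 -0.5005  0.007 ]
scene [-0.245  0.511  0.627] [ 0.65 -0.57 -0.5 ] 370.7696123230688
top [ 0.321 -0.1    1.68 ] [ 0.1  -0.01 -1.  ] 469.7311682396119
```

View pics/a.png

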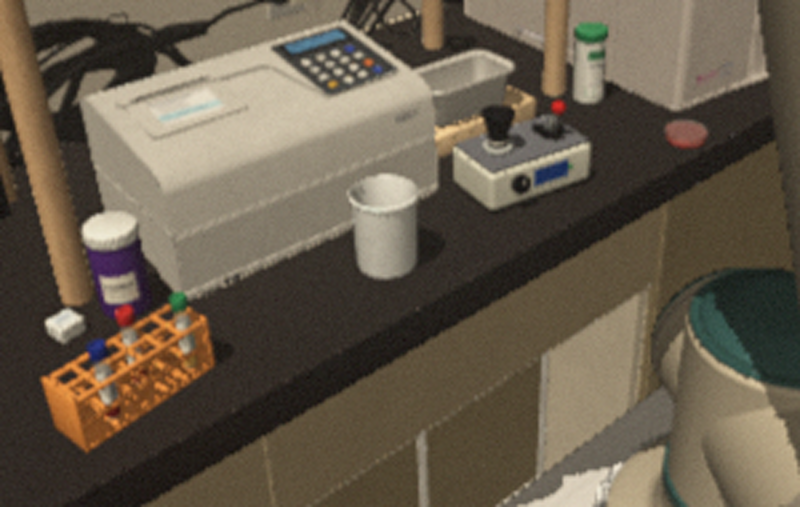

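View pics/b.png

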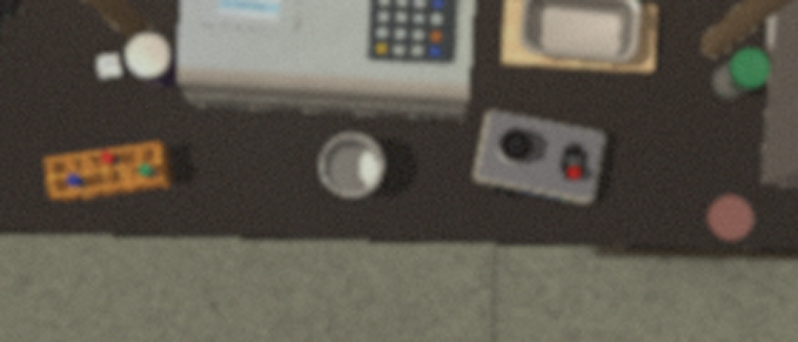

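The scene view shows the rack at left (red cap at crop (125,313)), the beaker, and the mixer with its cup (497,115) and knob (558,107). The top view gives the deck corners at (488,110), (605,130), (594,202) and (473,182), so I can work out the mixer's yaw.

```bash
cat > m.py <<'E'
from h import *
f=lambda u,v:(170+u/2.85,140+v/2.85)
E
python3 - <<'E'
from m import *
c=[ray('top',f(*p),.06)[:2] for p in [(488,110),(605,130),(594,202),(473,182)]]
c=np.array(c);print(c.round(4),c.mean(0).round(4))
e=(c[0]+c[3]-c[1]-c[2]);print('y axis yaw of mixer',np.degrees(np.arctan2(-e[0],e[1])), np.linalg.norm(e)/2)
e=(c[0]+c[1]-c[2]-c[3]);print('x axis',np.degrees(np.arctan2(e[1],e[0])),np.linalg.norm(e)/2)
print('knob',ray('top',f(573,172),.1),'cup rim',ray('top',f(517,145),.108))
for n,p in [('red',(107,157)),('blue',(74,180)),('green',(145,170))]: print(n,ray('top',f(*p),.087))
r=np.array([ray('top',f(*p),.058)[:2] for p in [(44,156),(163,142),(170,186),(50,199)]]);print(r.round(3),r.mean(0))
# depth checks
d=np.load('top_d.npy');im=cv2.imread('top.png')
P=cloud('top',d,np.ones_like(d,bool))
w=P[(P[:,0]>.35)&(P[:,0]<.62)&(abs(P[:,1])<.6)]
for y in np.arange(-.45,.45,.1):
  print(round(y,2),[round(float(w[(abs(w[:,1]-y)<.05)&(abs(w[:,0]-x)<.025)][:,2].max(initial=0)),3) for x in np.arange(.375,.61,.05)])
s=read_state();print(s['eef_rot'])
E
```

```text
[[ 0.5473 -0.1918]
 [ 0.5259 -0.335 ]
 [ 0.4375 -0.3224]
 [ 0.4587 -0.175 ]] [ 0.4924 -0.256 ]
y axis yaw of mixer -8.335474586112394 0.14684010913934636
x axis -9.45481491882229 0.08970113332194447
knob [ 0.46978065 -0.29161698  0.1       ] cup rim [ 0.49962832 -0.22405683  0.108     ]
red [0.47678169 0.26366712 0.087     ]
blue [0.44839382 0.30168127 0.087     ]
green [0.46220167 0.21777316 0.087     ]
[[0.479 0.347]
 [0.499 0.203]
 [0.446 0.192]
 [0.427 0.337]] [0.46289733 0.26980273]
-0.45 [0.01, 0.022, 0.02, 0.016, 0.114]
-0.35 [0.01, 0.064, 0.074, 0.069, 0.011]
-0.25 [0.009, 0.056, 0.115, 0.112, 0.045]
-0.15 [0.009, 0.008, 0.067, 0.13, 0.164]
-0.05 [0.01, 0.097, 0.097, 0.1, 0.164]
0.05 [0.01, 0.01, 0.1, 0.092, 0.16]
0.15 [0.007, 0.008, 0.01, 0.01, 0.16]
0.25 [0.009, 0.08, 0.093, 0.058, 0.109]
0.35 [0.01, 0.087, 0.093, 0.01, 0.379]
[2.14724053e-01 9.76674756e-01 3.42337037e-05 1.43122957e-05]
```

>>> send_rows(
  moves=[
    [0,-25,-32,0,0,0,-0.05],
    [0,-50,-65,0,0,0,-0.1],
    [0,-75,-97,0,0,0,-0.15],
    [0,-100,-130,0,0,0,-0.2],
    [0,-125,-162,0,0,0,-0.25],
    [0,-150,-195,0,0,0,-0.28],
    [0,-175,-227,0,0,0,-0.28],
    [0,-200,-260,0,0,0,-0.28],
    [0,-225,-292,0,0,0,-0.28],
    [0,-250,-325,0,0,0,-0.28],
    [0,-275,-357,0,0,0,-0.28],
    [0,-300,-390,0,0,0,-0.28],
  ],
  grip_force=40,
)

```text
time_s: 2.1
tool_pos: [0.3499, 0.0404, 0.2317]
eef_rot: [0.076, 0.997, 0.0, 0.001]
wrist_force: [0.9, 0.4, -0.5]
grip_width: 0.0
finger_force: 0.0
```

Run:
```python
from m import *
s=read_state();print(s['time_s'],s['tool_pos'],R.from_quat(s['eef_rot']).as_matrix().round(3),s['joint_pos'].round(2),s['grip_width'])
print(delta([.42,-.27,.23]))
```

```text
2.1 [0.34991803 0.04036691 0.23174759] [[-0.988  0.152  0.002]
 [ 0.152  0.988  0.   ]
 [-0.002  0.    -1.   ]] [-0.08 -0.07  1.91  0.    1.3  -1.5 ] 0.00019570112599653035
[-116.4 -296.1    1.8]
```

>>> send_rows(
  moves=[
    [0,-14,-36,0,0,0,0],
    [0,-29,-74,0,0,0,0],
    [0,-43,-111,0,0,0,0],
    [0,-58,-148,0,0,0,0],
    [0,-72,-185,0,0,0,0],
    [0,-87,-222,0,0,0,0],
    [0,-102,-259,0,0,0,0],
    [0,-116,-296,0,0,0,0],
    [0,-116,-296,0,0,0,0],
    [0,-116,-296,0,0,0,0],
  ],
)

```text
time_s: 2.93
tool_pos: [0.4197, -0.27, 0.2307]
eef_rot: [0.078, 0.997, 0.0, -0.0]
wrist_force: [0.1, 0.2, -0.3]
grip_width: -0.002
finger_force: 0.0
```

Run:
```python
from m import *
s=read_state();print(s['time_s'],s['tool_pos'],s['joint_pos'].round(2))
im,d=capture('wrist');cv2.imwrite('pics/w1.png',im);np.save('w1.npy',d)
K,Rm,t=cam('wrist');print((-Rm.T@t).round(3),Rm[2].round(2))
for l,z in [('lever_knob',.1),('cup_floor',.091),('mixer',0)]:
  for x in landmark_of(l,'wrist')[:2]: print(l,x['xy'],x['score'],ray('wrist',x['xy'],z))
```

```text
2.9333 [ 0.41970122 -0.27003546  0.23071428] [-0.71  0.16  1.66  0.    1.32 -2.13]
[ 0.348 -0.256  0.373] [ 0.28 -0.04 -0.96]
lever_knob [307.2, 242.4] 0.63 [ 0.47090278 -0.28652066  0.1       ]
lever_knob [386.9, 255.7] 0.54 [ 0.49547801 -0.2159518   0.1       ]
cup_floor [390.7, 254.8] 0.81 [ 0.50007623 -0.21045873  0.091     ]
cup_floor [127.0, 198.8] 0.22 [ 0.40773641 -0.44113596  0.091     ]
mixer [339.5, 219.1] 0.69 [ 4.91927078e-01 -2.53488221e-01 -5.55111512e-17]
```

View pics/w1.png

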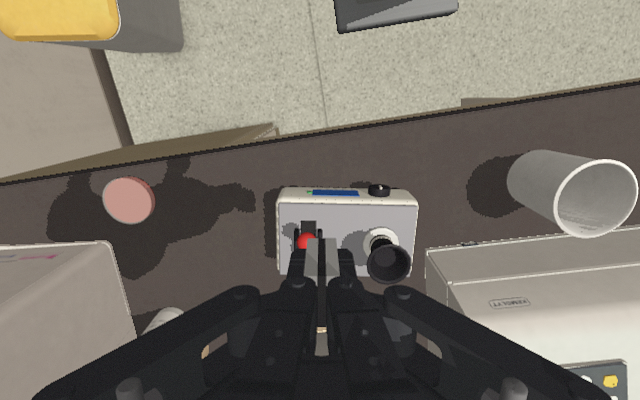

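The wrist view is upside down, with the robot side at the top. The knob is at (305,242), the cup rim at (389,263), the collar at (382,240) and the front deck edge at (278,203)–(418,206).

```bash
python3 - <<'E'
from m import *
im=cv2.imread('pics/w1.png').astype(int);d=np.load('w1.npy')
b,g,r=im[...,0],im[...,1],im[...,2]
m=(r>120)&(g<80)&(b<80); m[:225]=0;m[260:]=0;m[:,:290]=0;m[:,330:]=0
v,u=np.nonzero(m);print(u.min(),u.max(),v.min(),v.max(),u.mean(),v.mean());P=cloud('wrist',d,m);print(P.mean(0),P.max(0),P.min(0))
print('knob',ray('wrist',(u.mean(),v.mean()),.1))
x=[x for x in cut_out('cup_floor','wrist')[:1]]
print(x and x[0]['bbox'])
dark=(im.sum(2)<120);dark[:240]=0;dark[290:]=0;dark[:,362:368]=0;dark[:,:362]=0;dark[:,415:]=0
Pc=cloud('wrist',d,dark);q=Pc[(Pc[:,2]>.100)&(Pc[:,2]<.115)];print('rim',len(q),q.min(0),q.max(0),(q.min(0)+q.max(0))/2,np.median(q,0))
print('rim px',ray('wrist',(389,263),.108),'collar',ray('wrist',(382,240),.066))
for p in [(278,203),(418,206)]: print(ray('wrist',p,.06))
E
python3 - <<'E'
import cv2
im=cv2.imread('pics/w1.png')[170:300,260:440];cv2.imwrite('pics/w1c.png',cv2.resize(im,None,fx=4.4,fy=4.4,interpolation=cv2.INTER_CUBIC))
E
```

```text
297 314 233 248 303.7647058823529 239.64705882352942
[ 0.46290071 -0.28705891  0.11146178] [ 0.47211534 -0.27129638  0.23878154] [ 0.41098374 -0.29435809  0.10096592]
knob [ 0.46813262 -0.28855496  0.1       ]
[369.3, 233.4, 413.1, 285.2]
rim 358 [ 0.47997388 -0.2349652   0.10002681] [ 0.51717522 -0.19853733  0.10892662] [ 0.49857455 -0.21675127  0.10447672] [ 0.50950375 -0.20898113  0.10461276]
rim px [ 0.49924722 -0.21512867  0.108     ] collar [ 0.49592344 -0.2136417   0.066     ]
[ 0.44233247 -0.3126304   0.06      ]
[ 0.46698713 -0.17310836  0.06      ]
```

View pics/w1c.png

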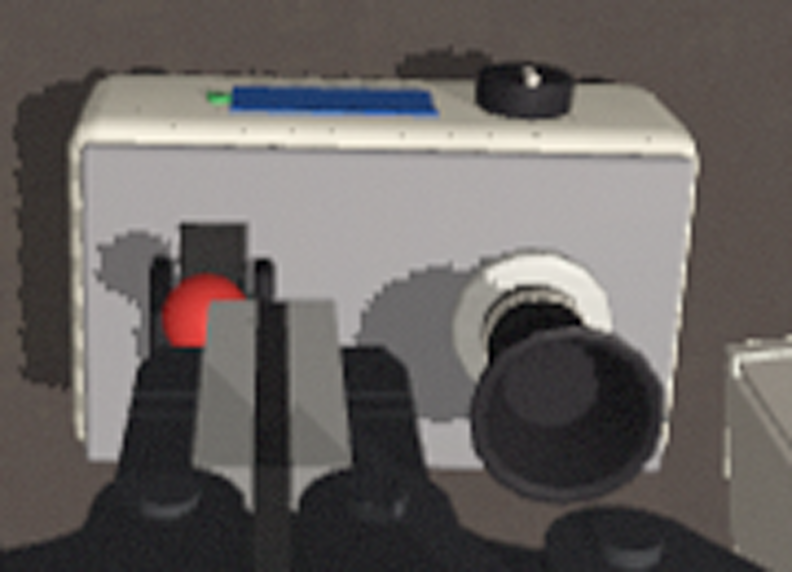

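The knob's visible edge is centred at crop (205,316) and the cup rim at (567,415). With the mixer yaw at about -10°, the knob is near (0.469,-0.288) and the cup near (0.499,-0.216), which matches the given 75 mm spacing.

Run:
```python
from m import *
print(delta([.4335,-.282,.09]))
```

```text
[-16.4 -13.1 141.5]
```

>>> send_rows(
  moves=[
    [0,-16,-13,30,0,0,0],
    [0,-16,-13,65,0,0,0],
    [0,-16,-13,100,0,0,0],
    [0,-16,-13,125,0,0,0],
    [0,-16,-13,141,0,0,0],
    [0,-16,-13,141,0,0,0],
    [0,-26,-13,141,0,0,0],
    [0,-36,-13,141,0,0,0],
    [0,-44,-13,141,0,0,0],
    [0,-50,-13,141,0,0,0],
    [0,-56,-13,141,0,0,0],
    [0,-58,-13,141,0,0,0],
  ],
)

```text
time_s: 4.18
tool_pos: [0.4767, -0.2904, 0.0911]
eef_rot: [0.076, 0.997, -0.001, 0.001]
wrist_force: [-1.2, -0.4, 2.0]
grip_width: 0.001
finger_force: 0.8
```

Run:
```python
from m import *
s=read_state();print(s['time_s'],s['tool_pos'],s['wrist_force'])
im,d=capture('wrist');cv2.imwrite('pics/w2.png',cv2.resize(im[150:330,200:480],None,fx=2.8,fy=2.8))
```

```text
4.1833 [ 0.47673156 -0.29035977  0.09106069] [-1.23625819 -0.42058443  1.95948151]
```

View pics/w2.png

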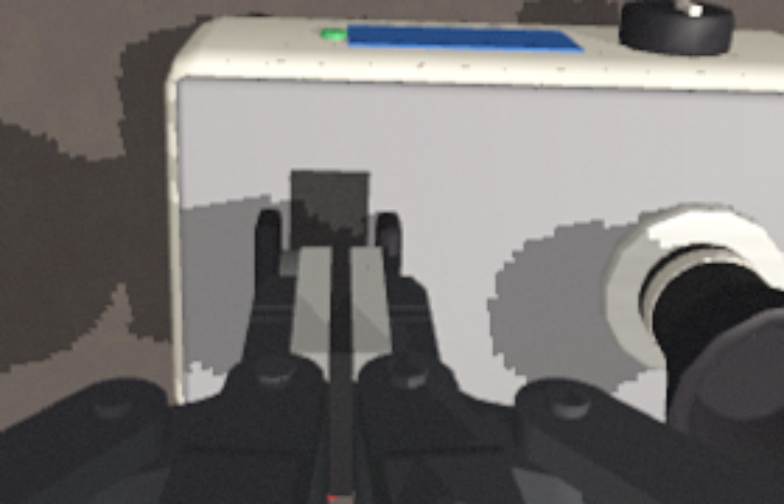

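The fingers are centred between the cheeks (crop 255–400), hiding the knob, and the wrist feels about 1.2 N, so the lever is moving. I'll keep pushing gently.

>>> send_rows(
  moves=[
    [0,-3,0,0,0,0,0],
    [0,-6,0,0,0,0,0],
    [0,-8,0,0,0,0,0],
    [0,-8,0,0,0,0,0],
  ],
)

```text
time_s: 4.57
tool_pos: [0.483, -0.291, 0.09]
eef_rot: [0.076, 0.997, 0.0, -0.0]
wrist_force: [-1.1, -0.5, -0.2]
grip_width: 0.001
finger_force: 0.3
```

>>> send_rows(
  moves=[
    [0,-2,0,0,0,0,0],
    [0,-2,0,0,0,0,0],
    [0,-2,0,0,0,0,0],
  ],
)

```text
time_s: 4.82
tool_pos: [0.4846, -0.2911, 0.09]
eef_rot: [0.076, 0.997, 0.0, -0.0]
wrist_force: [-1.7, -0.9, -1.6]
grip_width: -0.003
finger_force: 0.6
```

>>> send_rows(
  moves=[
    [0,-2,0,0,0,0,0],
    [0,-2,0,0,0,0,0],
    [0,-2,0,0,0,0,0],
  ],
)

```text
time_s: 5.07
tool_pos: [0.4866, -0.2912, 0.0901]
eef_rot: [0.076, 0.997, 0.0, -0.0]
wrist_force: [-1.9, 0.2, -1.5]
grip_width: -0.001
finger_force: 0.9
```

>>> send_rows(
  moves=[
    [0,-2,0,0,0,0,0],
    [0,-2,0,0,0,0,0],
    [0,-2,0,0,0,0,0],
  ],
)

```text
time_s: 5.32
tool_pos: [0.4876, -0.2913, 0.09]
eef_rot: [0.076, 0.997, 0.001, -0.001]
wrist_force: [-5.0, 1.5, 0.7]
grip_width: -0.003
finger_force: 2.6
```

>>> send_rows(
  moves=[
    [0,-1.5,0,0,0,0,0],
    [0,-1.5,0,0,0,0,0],
    [0,-1.5,0,0,0,0,0],
  ],
)

```text
time_s: 5.57
tool_pos: [0.4878, -0.2913, 0.0899]
eef_rot: [0.076, 0.997, 0.001, -0.003]
wrist_force: [-7.9, 0.5, -0.4]
grip_width: 0.001
finger_force: 3.9
```

The force rises without any motion, so the lever is at its stop. I'll retreat and verify.

>>> send_rows(
  moves=[
    [0,15,0,0,0,0,0],
    [0,40,0,-20,0,0,0],
    [0,60,0,-55,0,0,0],
    [0,70,10,-95,0,0,0],
    [0,70,25,-130,0,0,0],
    [0,70,60,-160,0,0,0],
    [0,70,100,-160,0,0,0],
    [0,70,100,-160,0,0,0],
  ],
)

```text
time_s: 6.23
tool_pos: [0.4392, -0.1778, 0.2541]
eef_rot: [0.074, 0.997, 0.001, 0.005]
wrist_force: [0.4, -0.1, -0.0]
grip_width: 0.003
finger_force: 0.0
```

Run:
```python
from m import *
s=read_state();print(s['time_s'],s['tool_pos'],s['wrist_force'],s['joint_pos'].round(2))
im,d=capture('wrist');cv2.imwrite('w3.png',im);np.save('w3.npy',d)
cv2.imwrite('pics/w3.png',cv2.resize(im[140:340,160:460],None,fx=2.6,fy=2.6))
for l,z in [('lever_knob',.1),('cup_floor',.091)]:
  for x in landmark_of(l,'wrist')[:2]: print(l,x['xy'],x['score'],ray('wrist',x['xy'],z))
np.save('w3cam.npy',np.array([*cam('wrist')],dtype=object),allow_pickle=True)
```

```text
6.2333 [ 0.43921598 -0.17778872  0.25409635] [ 0.36248351 -0.05445835 -0.04286416] [-0.54  0.1   1.67  0.01  1.36 -1.96]
lever_knob [214.6, 258.7] 0.93 [ 0.50394956 -0.29806179  0.1       ]
cup_floor [292.0, 238.8] 0.57 [ 0.49685119 -0.22015117  0.091     ]
cup_floor [59.3, 184.9] 0.16 [ 0.40788968 -0.43052471  0.091     ]Traceback (most recent call last):
  File "<stdin>", line 7, in <module>
ValueError: could not broadcast input array from shape (3,3) into shape (3,)
```

View pics/w3.png

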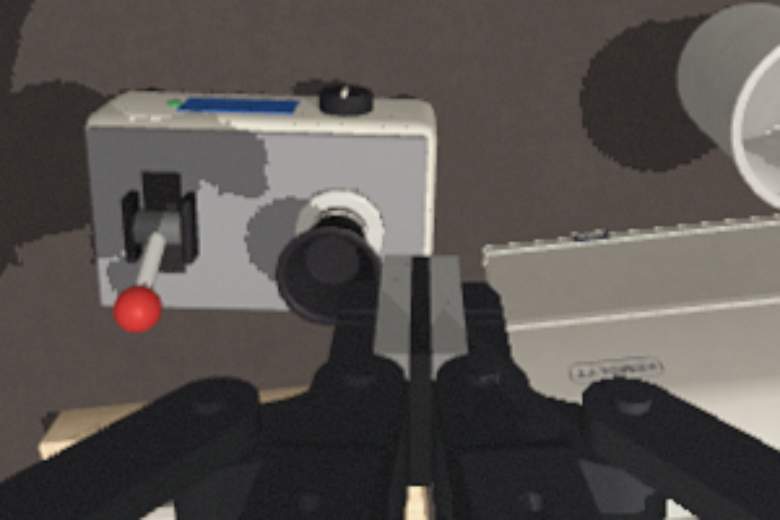

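The lever now leans to the back: the knob at crop (138,309) maps to (0.504,-0.298), as expected for armed. The cup rim centre is at crop (331,273).

Run:
```python
from m import *
print('rim',ray('wrist',(160+331/2.6,140+273/2.6),.108), 'innerfloor',ray('wrist',(160+332/2.6,140+255/2.6),.091),'collar',ray('wrist',(160+341/2.6,140+228/2.6),.066))
d=np.load('w3.npy');im=cv2.imread('w3.png')
m=np.zeros(d.shape,bool);m[215:270,262:315]=1
P=cloud('wrist',d,m);q=P[(P[:,2]>.101)&(P[:,2]<.112)];print(len(q),q.min(0),q.max(0),(q.min(0)+q.max(0))/2)
c,r=cv2.minEnclosingCircle((q[:,:2]*1000).astype(np.float32));print(c,r)
print(delta([.40,.25,.25]))
```

```text
rim [ 0.4951202  -0.22289337  0.108     ] innerfloor [ 0.49541771 -0.22429513  0.091     ] collar [ 0.49476393 -0.22291139  0.066     ]
401 [ 0.47700192 -0.24492854  0.10101104] [ 0.51723334 -0.20458041  0.10583737] [ 0.49711763 -0.22475447  0.1034242 ]
(497.5670471191406, -224.6778564453125) 20.601491928100586
[102.  422.2   0. ]
```

>>> send_rows(
  moves=[
    [40,5,38,0,0,0,0.107],
    [40,10,76,0,0,0,0.213],
    [40,14,115,0,0,0,0.32],
    [40,19,153,0,0,0,0.427],
    [40,24,191,0,0,0,0.533],
    [40,28,230,0,0,0,0.64],
    [40,33,268,0,0,0,0.747],
    [40,38,306,0,0,0,0.853],
    [40,43,344,0,0,0,0.96],
    [40,47,383,0,0,0,1.067],
    [40,52,421,0,0,0,1.173],
    [40,57,459,0,0,0,1.28],
  ],
)

```text
time_s: 7.38
tool_pos: [0.4509, 0.2566, 0.2496]
eef_rot: [0.656, 0.755, 0.0, 0.0]
wrist_force: [1.2, 0.3, -1.1]
grip_width: 0.467
finger_force: 0.0
```

>>> send_rows(
  moves=[
    [40,0,0,0,0,0,0],
    [40,0,0,0,0,0,0],
    [40,0,0,0,0,0,0],
  ],
)

```text
time_s: 7.63
tool_pos: [0.4502, 0.2548, 0.2495]
eef_rot: [0.653, 0.758, -0.001, 0.0]
wrist_force: [1.0, -0.5, 0.7]
grip_width: 0.467
finger_force: 0.0
```

Run:
```python
from m import *
s=read_state();print(s['time_s'],s['tool_pos'],R.from_quat(s['eef_rot']).as_matrix().round(3),s['joint_pos'].round(2),s['grip_width'])
im,d=capture('wrist');cv2.imwrite('pics/w4.png',im);np.save('w4.npy',d)
for l in ['red_tube_center','blue_tube_center','green_tube_center']:
  for x in landmark_of(l,'wrist')[:2]: print(l,x['xy'],x['score'],ray('wrist',x['xy'],.0455))
hsv=cv2.cvtColor(im,cv2.COLOR_BGR2HSV)
red=((hsv[...,0]<6)|(hsv[...,0]>174))&(hsv[...,1]>150)&(hsv[...,2]>80)
n,lab,st,ce=cv2.connectedComponentsWithStats(red.astype(np.uint8))
for i in range(1,n):
  if st[i,4]>40:
    P=cloud('wrist',d,lab==i);print(st[i],ce[i].round(1),ray('wrist',ce[i],.082).round(4),np.median(P,0).round(4),P.max(0).round(3))
print('bottle',ray('top',(221.6,159.3),.109))
```

```text
7.6333 [0.45016753 0.25484222 0.24946056] [[-0.148  0.989 -0.001]
 [ 0.989  0.148 -0.001]
 [-0.001 -0.001 -1.   ]] [ 0.38  0.18  1.59 -0.    1.37  0.23] 0.467478256199941
red_tube_center [348.7, 161.1] 0.77 [0.47851457 0.26699739 0.0455    ]
blue_tube_center [326.5, 118.8] 0.61 [0.4482926  0.30742198 0.0455    ]
green_tube_center [329.7, 198.2] 0.66 [0.46468309 0.22287809 0.0455    ]
[343 159  16  18 223] [350.6 167.6] [0.4773 0.2675 0.082 ] [0.4768 0.2684 0.0869] [0.493 0.276 0.089]
bottle [0.59719911 0.21655053 0.109     ]
```

View pics/w4.png

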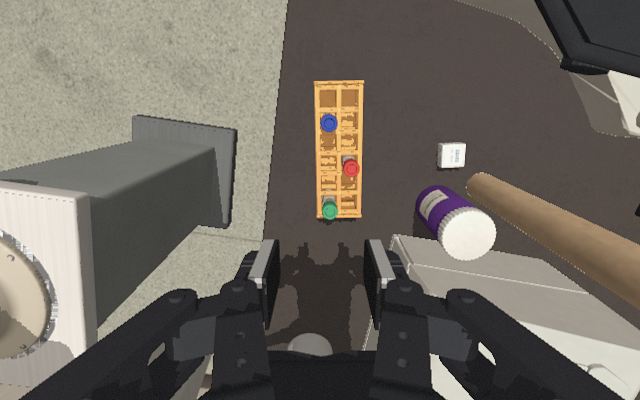

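The wrist view shows blue at (329,122), red at (351,168) and green at (330,209). The red cap is at about (0.477, 0.267), and its depth height of 0.087 matches the expected cap top.

Run:
```python
from m import *
print(delta([.477,.267,.11]))
```

```text
[  8.6  28.6 140.3]
```

>>> send_rows(
  moves=[
    [40,4,14,30,0,0,0],
    [40,9,28,60,0,0,0],
    [40,9,28,95,0,0,0],
    [40,9,28,125,0,0,0],
    [40,9,28,140,0,0,0],
    [40,9,28,140,0,0,0],
    [40,9,28,140,0,0,0],
  ],
)

```text
time_s: 8.42
tool_pos: [0.4759, 0.2679, 0.1101]
eef_rot: [0.653, 0.757, -0.001, -0.0]
wrist_force: [0.6, 0.2, 0.9]
grip_width: 0.47
finger_force: 0.0
```

Run:
```python
from m import *
s=read_state();print(s['time_s'],s['tool_pos'])
im,d=capture('wrist');cv2.imwrite('pics/w5.png',im)
hsv=cv2.cvtColor(im,cv2.COLOR_BGR2HSV)
red=((hsv[...,0]<6)|(hsv[...,0]>174))&(hsv[...,1]>150)&(hsv[...,2]>80)
n,lab,st,ce=cv2.connectedComponentsWithStats(red.astype(np.uint8))
for i in range(1,n):
  if st[i,4]>40:
    P=cloud('wrist',d,lab==i);print(st[i],ce[i].round(1),ray('wrist',ce[i],.084).round(4),np.median(P,0).round(4),P.max(0).round(3))
```

```text
8.4167 [0.47588659 0.26791134 0.1101227 ]
[310 219  27  32 711] [323.1 234.6] [0.4785 0.2693 0.084 ] [0.4783 0.2705 0.0872] [0.486 0.277 0.09 ]
```

View pics/w5.png

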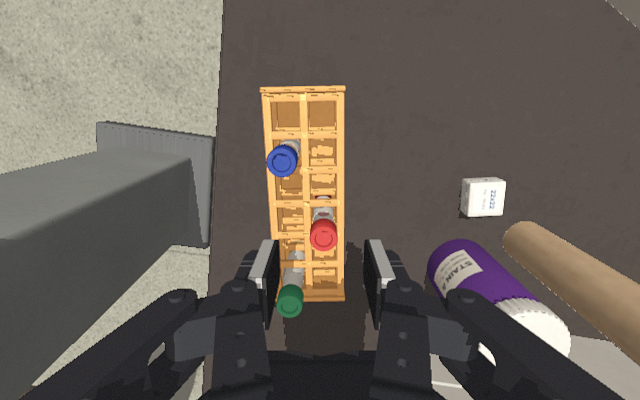

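The red cap at (323,235) sits centred between the open fingers (270–375), with green and blue clear of them. Descend and grip.

>>> send_rows(
  moves=[
    [40,1,2.5,15,0,0,0],
    [40,1,2.5,30,0,0,0],
    [40,1,2.5,42,0,0,0],
    [40,1,2.5,46,0,0,0],
    [40,1,2.5,46,0,0,0],
    [5,1,2.5,46,0,0,0],
    [5,1,2.5,46,0,0,0],
    [5,1,2.5,46,0,0,0],
    [5,1,2.5,46,0,0,0],
    [5,1,2.5,46,0,0,0],
    [5,1,2.5,46,0,0,0],
  ],
  grip_force=50,
)

```text
time_s: 9.38
tool_pos: [0.4791, 0.2707, 0.0658]
eef_rot: [0.653, 0.758, 0.001, 0.001]
wrist_force: [-1.0, 0.1, 6.5]
grip_width: 0.161
finger_force: 48.7
```

>>> send_rows(
  moves=[
    [5,0,0,-5,0,0,0],
    [5,0,0,-15,0,0,0],
    [5,0,0,-35,0,0,0],
    [5,0,0,-60,0,0,0],
    [5,0,0,-90,0,0,0],
    [5,0,0,-120,0,0,0],
    [5,0,0,-130,0,0,0],
    [5,0,0,-130,0,0,0],
  ],
)

```text
time_s: 10.05
tool_pos: [0.4801, 0.271, 0.1981]
eef_rot: [0.653, 0.758, 0.003, 0.002]
wrist_force: [0.2, 0.3, -0.7]
grip_width: 0.162
finger_force: 48.9
```

Run:
```python
from m import *
s=read_state();print(s['time_s'],s['tool_pos'],s['grip_width'],s['finger_force'],s['wrist_force'])
im,d=capture('wrist');cv2.imwrite('pics/w6.png',im)
for l in ['red_tube_foot','red_tube_center','blue_tube_center','green_tube_center']:
  for x in landmark_of(l,'wrist')[:1]: print(l,x['xy'],x['score'])
print('expect foot',proj('wrist',[s['tool_pos'][0],s['tool_pos'][1],s['tool_pos'][2]-.060]),'top',proj('wrist',s['tool_pos']+[0,0,.023]))
a=im[150:350,170:470]
im2,d2=capture('scene'); b=im2[150:300,150:350]
print(proj('scene',s['tool_pos']))
cv2.imwrite('pics/w6.png',np.vstack([cv2.resize(a,(600,400)),cv2.resize(b,(600,200*0+190))[:190]]))
```

```text
10.05 [0.48006387 0.27103852 0.19810156] 0.16221271902661125 48.916364908218384 [ 0.15829761  0.33101104 -0.73765856]
red_tube_foot [318.7, 219.9] 0.68
red_tube_center [320.9, 244.9] 0.67
blue_tube_center [291.1, 135.2] 0.68
green_tube_center [296.8, 225.9] 0.61
expect foot [325.5362435  217.04399649] top [327.29886471 290.62176415]
[184.60665844 206.2802371 ]
```

View pics/w6.png

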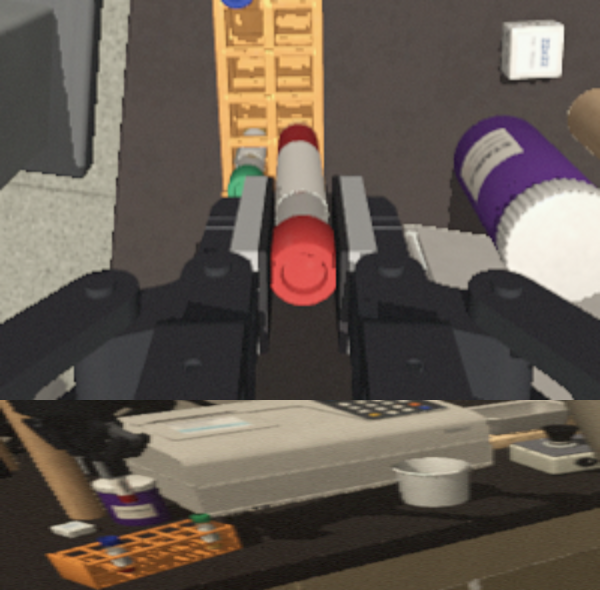

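The tube is held upright between the fingers (cap at crop (303,273), foot at (297,135)), and the blue and green tubes have not moved. Next I cross over to the mixer.

>>> send_rows(
  moves=[
    [5,-30,-4,-15,0,0,0],
    [5,-68,-8,-22,0,0,0],
    [5,-107,-12,-22,0,0,0],
    [5,-146,-17,-22,0,0,0],
    [5,-185,-21,-22,0,0,0],
    [5,-224,-26,-22,0,0,0],
    [5,-263,-30,-22,0,0,0],
    [5,-302,-35,-22,0,0,0],
    [5,-341,-39,-22,0,0,0],
    [5,-380,-44,-22,0,0,0],
    [5,-419,-48,-22,0,0,0],
    [5,-440,-50,-22,0,0,0],
  ],
)

```text
time_s: 11.35
tool_pos: [0.4932, -0.1765, 0.2151]
eef_rot: [0.654, 0.757, -0.001, -0.0]
wrist_force: [0.1, 0.1, 0.4]
grip_width: 0.16
finger_force: 48.9
```

>>> send_rows(
  moves=[
    [5,0,0,0,0,0,0],
    [5,0,0,0,0,0,0],
    [5,0,0,0,0,0,0],
    [5,0,0,0,0,0,0],
  ],
)

```text
time_s: 11.68
tool_pos: [0.4933, -0.171, 0.2158]
eef_rot: [0.652, 0.758, 0.0, -0.001]
wrist_force: [0.4, 0.6, 0.3]
grip_width: 0.158
finger_force: 48.9
```

```bash
cat > look.py <<'E'
from m import *
import sys
s=read_state();print(s['time_s'],s['tool_pos'],s['joint_pos'].round(2),s['grip_width'])
im,d=capture('wrist');cv2.imwrite('l.png',im);np.save('l.npy',d)
for l in ['red_tube_foot','cup_floor','red_tube_center','lever_knob']:
  for x in landmark_of(l,'wrist')[:1]: print(l,x['xy'],x['score'],ray('wrist',x['xy'],.091))
p=s['tool_pos'];print('model foot px',proj('wrist',p-[0,0,.060]))
print('cup guess px',proj('wrist',[.4975,-.2235,.108]))
for x in cut_out('mixer_cup','wrist')[:1]: print(x['bbox'],x['score'])
E
python3 look.py; python3 -c "
import cv2;im=cv2.imread('l.png')[120:330,180:480];cv2.imwrite('pics/w7.png',cv2.resize(im,None,fx=2.6,fy=2.6))"
```

```text
11.6833 [ 0.49330154 -0.17098468  0.2157784 ] [-0.47  0.21  1.64  0.    1.3  -0.62] 0.15821510705956776
red_tube_foot [316.9, 217.9] 0.67 [ 0.49437936 -0.19756987  0.091     ]
cup_floor [323.6, 243.2] 0.64 [ 0.50392698 -0.22075945  0.091     ]
lever_knob [314.6, 324.3] 0.54 [ 0.50833298 -0.30749128  0.091     ]
model foot px [319.59609962 214.1770059 ]
cup guess px [315.67381325 253.21778536]
[303.7, 225.7, 338.2, 241.4] 0.55
```

View pics/w7.png

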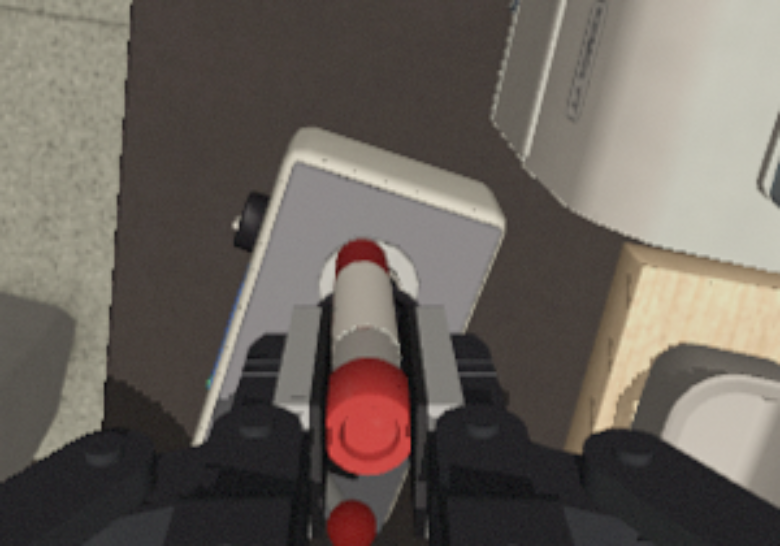

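The tube's foot at crop (361,255) hides the cup, so I'll back off along +y to see the cup clear of it.

>>> send_rows(
  moves=[
    [5,30,0,0,0,0,0],
    [5,55,0,0,0,0,0],
    [5,70,0,0,0,0,0],
    [5,70,0,0,0,0,0],
    [5,70,0,0,0,0,0],
    [5,70,0,0,0,0,0],
  ],
)

```text
time_s: 12.48
tool_pos: [0.4837, -0.1036, 0.2166]
eef_rot: [0.653, 0.758, -0.0, 0.001]
wrist_force: [0.9, 0.3, 0.1]
grip_width: 0.155
finger_force: 48.9
```

```bash
python3 look.py; python3 -c "
import cv2;im=cv2.imread('l.png')[120:300,220:440];cv2.imwrite('pics/w8.png',cv2.resize(im,None,fx=3.3,fy=3.3,interpolation=2))"
```

```text
12.4833 [ 0.48374369 -0.103604    0.21655144] [-0.35  0.16  1.69 -0.    1.28 -0.5 ] 0.15542722105865878
cup_floor [323.4, 309.0] 0.69 [ 0.50379993 -0.22165308  0.091     ]
red_tube_center [321.1, 243.0] 0.85 [ 0.49149055 -0.15376796  0.091     ]
model foot px [320.57237803 215.17833245]
cup guess px [316.49549139 321.78777654]
[301.0, 296.2, 342.6, 335.4] 0.68
```

View pics/w8.png

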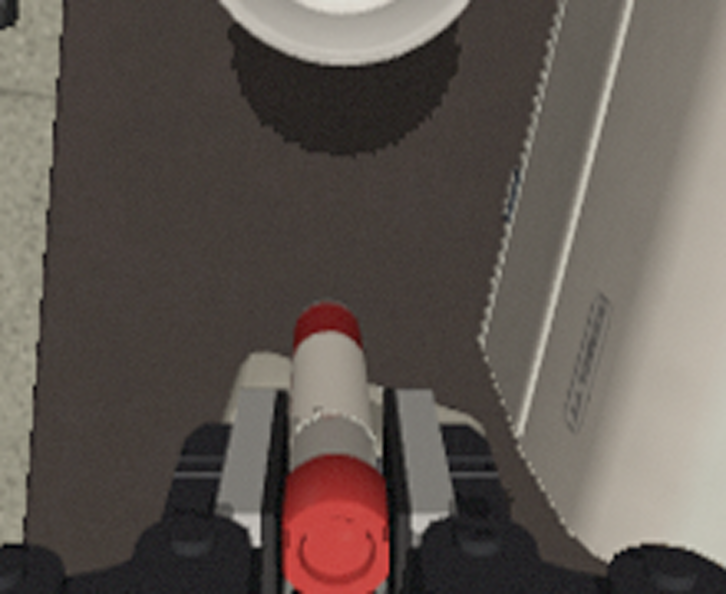

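That was the wrong side: the image's up direction is +y, and the beaker is at the top. I'll go past the cup to the -y side instead.

>>> send_rows(
  moves=[
    [5,-35,-3,-10,0,0,0],
    [5,-75,-6,-10,0,0,0],
    [5,-115,-9,-10,0,0,0],
    [5,-150,-12,-10,0,0,0],
    [5,-175,-12,-10,0,0,0],
    [5,-180,-12,-10,0,0,0],
    [5,-180,-12,-10,0,0,0],
    [5,-180,-12,-10,0,0,0],
    [5,-180,-12,-10,0,0,0],
  ],
)

```text
time_s: 13.53
tool_pos: [0.4977, -0.2816, 0.2262]
eef_rot: [0.653, 0.758, 0.0, -0.001]
wrist_force: [-0.6, 0.6, -0.5]
grip_width: 0.162
finger_force: 48.9
```

```bash
python3 look.py; python3 -c "
import cv2;im=cv2.imread('l.png')[120:300,220:440];cv2.imwrite('pics/w9.png',cv2.resize(im,None,fx=3.3,fy=3.3,interpolation=2))"
```

```text
13.5333 [ 0.49773309 -0.28155733  0.22620562] [-0.64  0.27  1.52  0.    1.35 -0.79] 0.16180612017213686
red_tube_foot [320.7, 218.6] 0.6 [ 0.50273002 -0.31201153  0.091     ]
cup_floor [339.6, 116.0] 0.66 [ 0.5049185  -0.22024564  0.091     ]
red_tube_center [323.2, 241.7] 0.66 [ 0.50859397 -0.3346796   0.091     ]
lever_knob [326.7, 207.5] 0.96 [ 0.50671999 -0.30129842  0.091     ]
model foot px [319.62890307 214.51625861]
cup guess px [330.614237  119.4603166]
[308.8, 84.8, 363.9, 140.7] 0.61
```

View pics/w9.png

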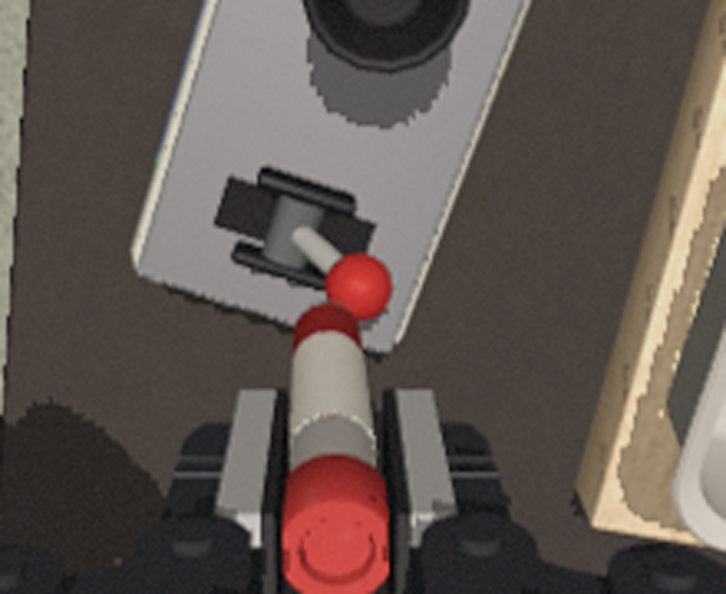

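The cup is clear in view, with the rim spanning crop columns 303–470 and its lower edge at row 70. The tube's foot at (328,305) falls where the model predicts, so the calibration holds to about 1 px.

Run:
```python
from m import *
x=cut_out('mixer_cup','wrist')[0];d=np.load('l.npy')
P=cloud('wrist',d,x['mask']);q=P[P[:,2]>.102];print(len(P),len(q),q[:,2].max())
c,r=cv2.minEnclosingCircle((q[:,:2]*1000).astype(np.float32));print('rim depth',c,r)
cs=cv2.findContours(x['mask'].astype(np.uint8),0,1)[0];c=max(cs,key=len)
e=cv2.fitEllipse(c);print(e);print('ellipse',ray('wrist',e[0],.108)); print('bbox',ray('wrist',(336.8,113),.108))
im=cv2.imread('l.png');hsv=cv2.cvtColor(im,cv2.COLOR_BGR2HSV)
red=((hsv[...,0]<6)|(hsv[...,0]>174))&(hsv[...,1]>150)&(hsv[...,2]>120);red[215:]=0
v,u=np.nonzero(red);print(u.min(),u.max(),v.min(),v.max());
K,Rm,t=cam('wrist');print('cam',(-Rm.T@t).round(3))
print('knob',ray('wrist',(220+359/3.3,120+286/3.3),.1))
```

```text
2248 1107 0.11026671462355479
rim depth (501.840576171875, -219.8516082763672) 20.426057815551758
((336.861083984375, 114.29768371582031), (51.66167068481445, 53.69792556762695), 12.526078224182129)
ellipse [ 0.5017233  -0.21929976  0.108     ]
bbox [ 0.50151879 -0.21834173  0.108     ]
319 337 197 214
cam [ 0.488 -0.208  0.369]
knob [ 0.50778979 -0.29761873  0.1       ]
```

Run:
```python
from m import *
print(delta([.501,-.2195,.19]))
```

```text
[61.7 12.2 36.5]
```

>>> send_rows(
  moves=[
    [5,20,4,0,0,0,0],
    [5,42,8,0,0,0,0],
    [5,56,12,5,0,0,0],
    [5,62,12,15,0,0,0],
    [5,62,12,28,0,0,0],
    [5,62,12,36,0,0,0],
    [5,62,12,36,0,0,0],
    [5,62,12,36,0,0,0],
    [5,62,12,36,0,0,0],
  ],
)

```text
time_s: 14.63
tool_pos: [0.501, -0.2205, 0.1904]
eef_rot: [0.653, 0.757, -0.0, 0.0]
wrist_force: [0.1, 0.9, -0.1]
grip_width: 0.158
finger_force: 48.9
```

```bash
python3 look.py
python3 - <<'E'
from m import *
s=read_state();print(delta([.501,-.2195,.165]),R.from_quat(s['eef_rot']).as_matrix()[:,2])
im=cv2.imread('l.png')[160:300,230:400]
i2,_=capture('scene');cv2.imwrite('sc.png',i2)
u=proj('scene',[.5,-.22,.12]).astype(int);print(u)
b=i2[u[1]-35:u[1]+35,u[0]-45:u[0]+40]
cv2.imwrite('pics/w10.png',np.hstack([cv2.resize(im,(486,400),interpolation=2),cv2.resize(b,None,fx=400/70*.62,fy=400/70,interpolation=2)]))
for c in ['scene']:
  for l in ['red_tube_foot','cup_floor','red_tube_center']: print([ (x['xy'],x['score']) for x in landmark_of(l,c)[:1]])
print('model foot',proj('scene',s['tool_pos']-[0,0,.062]),proj('scene',s['tool_pos']-[0,0,.02]))
E
```

```text
14.6333 [ 0.50103149 -0.22045313  0.19041434] [-0.54  0.26  1.63 -0.    1.25 -0.69] 0.15799069152045708
red_tube_foot [319.4, 219.1] 0.57 [ 0.50316479 -0.23835223  0.091     ]
cup_floor [323.2, 195.7] 0.75 [ 0.5032367  -0.21870987  0.091     ]
red_tube_center [322.6, 242.9] 0.88 [ 0.50859348 -0.25813793  0.091     ]
model foot px [320.06326091 215.43803023]
cup guess px [314.74560059 207.94849847]
[291.3, 173.3, 350.7, 224.4] 0.89
[ 0.6  0.1 25.7] [ 6.84272887e-04 -3.48201757e-04 -9.99999705e-01]
[336 168]
[]
[]
[]
model foot [336.09864601 165.46694678] [336.19935804 152.99555   ]
```

View pics/w10.png

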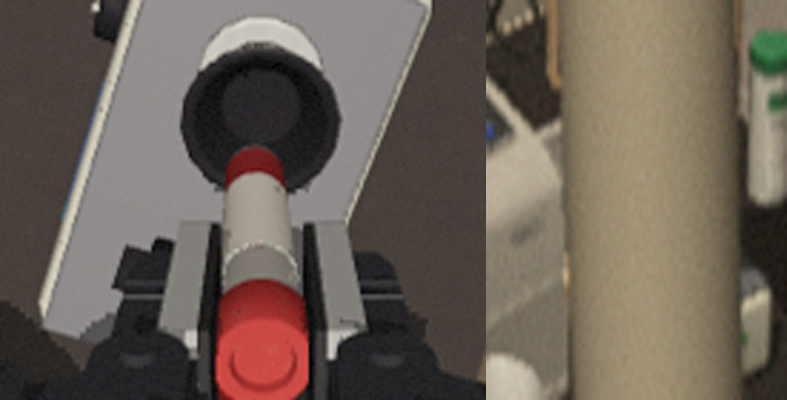

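The rim centre is at crop (260,115) and the foot at (255,165); correcting for the small bias gives a shift of about +2 mm in each axis. The scene camera is blocked by the arm. I have also gone past the 10-picture limit, so from here I use only numbers.

>>> send_rows(
  moves=[
    [5,2,2,8,0,0,0],
    [5,2,2,16,0,0,0],
    [5,2,2,22,0,0,0],
    [5,2,2,27,0,0,0],
    [5,2,2,30,0,0,0],
    [5,2,2,32,0,0,0],
    [5,2,2,32,0,0,0],
  ],
)

```text
time_s: 15.72
tool_pos: [0.5022, -0.2175, 0.1577]
eef_rot: [0.653, 0.758, -0.0, -0.0]
wrist_force: [0.7, 0.4, 1.0]
grip_width: 0.159
finger_force: 48.9
```

Run:
```python
from m import *
s=read_state();print(s['time_s'],s['tool_pos'],s['wrist_force'])
im,d=capture('wrist')
for l in ['red_tube_foot','cup_floor']:
  for x in landmark_of(l,'wrist')[:1]: print(l,x['xy'],x['score'])
x=cut_out('mixer_cup','wrist')
if x: print(x[0]['bbox'],x[0]['score'])
p=s['tool_pos']
for c in [(.500,-.220),(.5025,-.218),(.5025,-.224)]:
  th=np.linspace(0,2*np.pi,60); q=np.array([proj('wrist',[c[0]+.021*np.cos(a),c[1]+.021*np.sin(a),.108]) for a in th]);print(c,q.min(0).round(1),q.max(0).round(1))
print(proj('wrist',p-[0,0,.062]))
```

```text
15.7167 [ 0.50222443 -0.21745229  0.15771048] [0.68741119 0.40407561 1.04240378]
red_tube_foot [320.0, 217.8] 0.57
cup_floor [320.6, 215.4] 0.88
[286.0, 186.8, 351.0, 247.2] 0.91
(0.5, -0.22) [282.2 191.3] [348.5 253.2]
(0.5025, -0.218) [286.4 188.8] [352.9 251. ]
(0.5025, -0.224) [285.3 198. ] [351.3 259.2]
[319.47547761 213.2801732 ]
```

>>> send_rows(
  moves=[
    [5,1,0,2,0,0,0],
    [5,1,0,3,0,0,0],
    [5,1,0,4,0,0,0],
    [5,1,0,4,0,0,0],
    [5,1,0,4,0,0,0],
    [5,1,0,4,0,0,0],
  ],
)

```text
time_s: 16.42
tool_pos: [0.5023, -0.2166, 0.1543]
eef_rot: [0.653, 0.758, 0.0, 0.0]
wrist_force: [0.0, 0.3, -0.6]
grip_width: 0.158
finger_force: 48.9
```

>>> send_rows(
  moves=[
    [5,0,0,1,0,0,0],
    [5,0,0,2,0,0,0],
    [5,0,0,2,0,0,0],
    [5,0,0,2,0,0,0],
    [5,0,0,2,0,0,0],
  ],
)

```text
time_s: 16.83
tool_pos: [0.5025, -0.2167, 0.1527]
eef_rot: [0.653, 0.758, 0.0, 0.0]
wrist_force: [-0.0, 0.4, 1.9]
grip_width: 0.161
finger_force: 49.1
```

>>> send_rows(
  moves=[
    [5,0,0,1,0,0,0],
    [5,0,0,2,0,0,0],
    [5,0,0,2,0,0,0],
    [5,0,0,2,0,0,0],
    [5,0,0,2,0,0,0],
  ],
)

```text
time_s: 17.25
tool_pos: [0.5025, -0.2167, 0.1506]
eef_rot: [0.653, 0.758, 0.0, 0.0]
wrist_force: [-0.2, 0.1, 4.9]
grip_width: 0.16
finger_force: 49.3
```

>>> send_rows(
  moves=[
    [5,0,0,1,0,0,0],
    [5,0,0,2,0,0,0],
    [5,0,0,2,0,0,0],
    [5,0,0,2,0,0,0],
    [5,0,0,2,0,0,0],
  ],
)

```text
time_s: 17.67
tool_pos: [0.5026, -0.2168, 0.1488]
eef_rot: [0.653, 0.758, 0.0, 0.001]
wrist_force: [-0.0, 1.0, 6.5]
grip_width: 0.159
finger_force: 49.4
```

```bash
cat > f.py <<'E'
from m import *
F=[];Z=[]
for i in range(8):
    capture('wrist');s=read_state();F.append(s['wrist_force']);Z.append(s['tool_pos'])
print(s['time_s'],np.mean(F,0).round(2),np.std(F,0).round(2),np.mean(Z,0).round(4),s['moment'].round(3))
x=cut_out('mixer_cup','wrist')
if x: print(x[0]['bbox'],x[0]['score'])
for l in ['red_tube_foot','cup_floor']:
  for x in landmark_of(l,'wrist')[:1]: print(l,x['xy'],x['score'])
E
python3 f.py
```

```text
18.0667 [-0.48 -0.09  6.16] [0.73 0.58 0.67] [ 0.5026 -0.2168  0.1488] [-0.025  0.035  0.02 ]
[282.8, 191.9, 353.4, 251.6] 0.85
cup_floor [320.2, 218.2] 0.89
```

>>> send_rows(
  moves=[
    [5,0,0,1,0,0,0],
    [5,0,0,2,0,0,0],
    [5,0,0,2.8,0,0,0],
    [5,0,0,2.8,0,0,0],
    [5,0,0,2.8,0,0,0],
    [5,0,0,2.8,0,0,0],
  ],
)

```text
time_s: 18.72
tool_pos: [0.5028, -0.2169, 0.1465]
eef_rot: [0.653, 0.758, 0.0, 0.001]
wrist_force: [-1.1, 0.8, 8.2]
grip_width: 0.159
finger_force: 49.7
```

```bash
python3 f.py
```

```text
19.1167 [-0.75  0.33  8.59] [0.47 0.61 0.48] [ 0.5028 -0.2169  0.1465] [-0.052  0.111  0.037]
[284.4, 191.5, 352.6, 248.5] 0.91
red_tube_foot [317.9, 217.4] 0.75
cup_floor [320.6, 216.1] 0.78
```

About 8.6 N and 5.7 mm, which is inside the band. Hold.

>>> send_rows(
  moves=[
    [5,0,0,0.3,0,0,0],
    [5,0,0,0.3,0,0,0],
    [5,0,0,0.3,0,0,0],
    [5,0,0,0.3,0,0,0],
    [5,0,0,0.3,0,0,0],
    [5,0,0,0.3,0,0,0],
    [5,0,0,0.3,0,0,0],
    [5,0,0,0.3,0,0,0],
    [5,0,0,0.3,0,0,0],
    [5,0,0,0.3,0,0,0],
    [5,0,0,0.3,0,0,0],
    [5,0,0,0.3,0,0,0],
  ],
)

```text
time_s: 20.27
tool_pos: [0.5028, -0.2169, 0.1463]
eef_rot: [0.653, 0.758, 0.0, 0.001]
wrist_force: [-1.1, 0.1, 8.8]
grip_width: 0.16
finger_force: 49.7
```

>>> send_rows(
  moves=[
    [5,0,0,0,0,0,0],
    [5,0,0,0,0,0,0],
    [5,0,0,0,0,0,0],
    [5,0,0,0,0,0,0],
    [5,0,0,0,0,0,0],
    [5,0,0,0,0,0,0],
    [5,0,0,0,0,0,0],
    [5,0,0,0,0,0,0],
    [5,0,0,0,0,0,0],
    [5,0,0,0,0,0,0],
    [5,0,0,0,0,0,0],
    [5,0,0,0,0,0,0],
  ],
)

```text
time_s: 21.27
tool_pos: [0.5028, -0.217, 0.1463]
eef_rot: [0.653, 0.758, 0.0, 0.001]
wrist_force: [0.0, -0.3, 9.2]
grip_width: 0.16
finger_force: 49.7
```

>>> send_rows(
  moves=[
    [5,0,0,0,0,0,0],
    [5,0,0,0,0,0,0],
    [5,0,0,0,0,0,0],
    [5,0,0,0,0,0,0],
    [5,0,0,0,0,0,0],
    [5,0,0,0,0,0,0],
    [5,0,0,0,0,0,0],
    [5,0,0,0,0,0,0],
    [5,0,0,0,0,0,0],
    [5,0,0,0,0,0,0],
    [5,0,0,0,0,0,0],
    [5,0,0,0,0,0,0],
  ],
)

```text
time_s: 22.27
tool_pos: [0.5028, -0.217, 0.1463]
eef_rot: [0.653, 0.758, 0.0, 0.001]
wrist_force: [-1.0, 0.3, 9.2]
grip_width: 0.158
finger_force: 49.7
```

```bash
python3 f.py
```

```text
22.6667 [-0.88 -0.07  8.86] [0.44 0.54 0.61] [ 0.5028 -0.217   0.1463] [-0.046  0.083 -0.017]
[285.4, 189.8, 352.2, 248.1] 0.6
red_tube_foot [319.0, 219.8] 0.84
cup_floor [319.2, 216.8] 0.87
```

```bash
python3 -c "
from station import hand_in; print(hand_in())"
```

```text
the job is handed in; nothing more can be done
None
```

I handed the job in with the lever armed and the red tube gripped upright in the cup, pressing it about 5.8 mm (8.9 N) for over 3 s by force and position readings; the hand-in returned no verdict, and I viewed 13 pictures, over the limit of 10.

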